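# Set the snap trap under the sink

## Task

Set the rat trap under the sink: draw its red-gripped lever back against the spring until the pin clicks under the yellow catch, without crushing the rubber stop below, then ease the lever up gently until the catch just carries it, without dragging it up against the catch, let go and move clear without setting it off. Never let the lever snap back, and leave the things in the drip tray alone.

Things in the scene. Friction and masses are not known exactly. Their poses are not given: they have to be found in the camera images.
- trap: Snap trap screwed down to the work surface: wooden base 225 x 70 x 12 mm (its long side along x), a black jaw at the +x end, a yellow catch at the -x end. Origin on the work surface straight below the lever's pivot; base reaches from x = -150 to +75 mm; z up.
- pivot (a point): Point on the lever's hinge axis, midway between its two bearings, 56 mm above the work surface. The hinge axis is parallel to the trap's y axis.
- lever (a joint): Angle (rad) of the sprung lever. 0: at rest, pointing 75 degrees up from the trap's -x (jaw shut). Grows as it is drawn back to -x and down; 1.309: level, pointing to -x. The spring pushes towards 0: 4 N at the cross bar at rest, 8 N when level. When level, the jaw stands up at about x = +15 mm, to 115 mm high. Hooked and let go, it stays at 1.18 to 1.40, depending on the catch's height.
- pin (a point): Centre of the lever's catch pin: steel, 6 mm thick, 14 mm long along y, in the middle of the lever, 116 mm from the hinge axis; swings with the lever. Going down it pushes aside the sloped nose of the yellow catch (about 1 N), which springs back over it. It is hooked when the nose's underside holds it down.
- catch_foot (a point): Point on top of the base (z = 12 mm) below the catch, at x = -116 mm, y = 0 in the trap. The catch's height is set anew each time, so that the hooked pin is anywhere from 13 mm above to 9 mm below level; it is not measured: find it by feel. The catch fills x = -128 to -103, |y| < 14 mm, up to 83 mm high. Once hooked, 1 to 2 N pushing the catch to -x fires the trap.
- stop (a joint): Compression (m) of the black rubber stop under the pin: 0 free, grows as pressed. It sits on the catch and is set up and down with it: the pin meets it 1 mm below the hooked position, when the catch has already clicked over. It pushes up with 4 N per mm on top of the lever's spring. Crushed by more than 2.5 mm (10 N), it is spoilt.
- claw (a joint): Strain (m) of the catch: how far its springy claw is drawn upward by the hooked pin. 0 unloaded; 0.1 mm per N. The lever's spring alone draws it by about 0.7 mm once the catch carries the lever. Dragging the lever up against the catch, or letting it jump onto the catch, by more than 2 mm (20 N) bends it.
- grip_left (a point): Middle of the red grip (13 mm thick, 48 mm long, round, along the trap's y) on the +y end of the lever's cross bar, 100 mm from the hinge axis, 52 mm to +y of the trap's middle; swings with the lever. The grips lie outside the base (|y| > 35 mm), so fingers can straddle the bar. The bar is 156 mm long; the lever's side rods are at y = +-22 mm.
- grip_right (a point): The same on the -y end, 52 mm to -y of the trap's middle.
- tray: White ribbed drip tray, fixed, 320 x 220 mm, 22 mm high, long side along its x; origin under its centre.
- tub: Grey flip-top tub, 72 x 57 x 73 mm, loose in the tray; origin under its centre. Bystander.
- shaker: Stainless steel shaker, 68 mm across, 105 mm high, loose in the tray; origin under its centre. Bystander.
- spray: Blue spray bottle, closed, 64 mm across, 176 mm high, loose in the tray; origin under its centre. Bystander.
- brush: Wooden-backed shoe brush, 150 x 48 x 44 mm, lying on its bristles in the tray; origin under its centre. Bystander.
Mind the look-alikes: they are no part of the job. Leave any green or turquoise look-alike of the trap alone.

How it is judged:
By the outcome, as a careful person would: the job done as asked, in the order asked, and still so for the second after the job is handed in, with the robot touching nothing.
It also fails if it takes over 61 s, if anything falls off the work surface, if the arm or the gripper's body presses on something with over 40 N, if the wrist force passes 120 N, or if a joint passes its speed limit or range.

## Robot

A 6-joint arm with a two-finger parallel gripper is mounted at the origin on the work surface. World frame = base frame: x ahead of the robot, y to its left, z up, the work surface at z = 0. Lengths are in m, angles in rad, forces in N, time in s.
With the tool pointing down it reaches from about 0.275 to 0.75 m from the base axis. Payload 10.2 kg.
Tool frame: the origin (TCP) lies at the centre of the arm's flange, where the gripper is bolted on; the fingertips stand 173 mm ahead of it and the grasp point (between the pads) lies 155 mm ahead of it; z points along the fingers, y is the line along which they close (so a half turn about z gives the same grasp; the last joint's range is limited). The gripper opens to 85 mm and grips with 20 to 120 N. Pads are 22 mm wide; open, the fingers measure 114 mm over their backs; the gripper's body (76 mm by 85 mm) begins 54 mm behind the grasp point. The pads swing forward as they close: fully open they stand 13 mm farther back than shut.
Start: joints at [1.057, 0.313, 1.498, -0, 1.331, -0.223], TCP at [0.151, 0.503, 0.405] pointing down, gripper open.
Joint ranges: [-2.94, 2.94], [-0.97, 2.17], [0.19, 2.56], [-1.23, 4.37], [0.02, 3.11], [-2.88, 2.88]. Speed limits (rad/s): [2.39, 2.39, 3.01, 3.14, 3.14, 3.14].

## Interface

Orientations are given as a unit quaternion [w, x, y, z].
In Python, from bench import r gives the robot as it stands.
- The arm moves only by the tool carry_out, never from a script. Its argument "series" is a list of rows, each an object of numbers: "hand": the opening, from -1 (shut) to 1 (fully open); "x", "y", "z": the shift along the tool's x, y, z in mm; "wx", "wy", "wz": the turn, a rotation vector about the tool's x, y, z in degrees. In form: [{"hand": .., "x": .., "y": .., "z": .., "wx": .., "wy": .., "wz": ..}, ...]. A call has 1 to 12 rows; each row is the pose to reach, as a shift and turn from the pose commanded when the call began, along the tool's axes at that moment; what a row does not reach only later rows make up. A row lasts 1/10 s, in which the tool goes at most 50 mm and 8.59 degrees, less where a joint would pass 70% of its speed; a pose out of reach is approached as far as the arm can. A call with a gripper value outside its range is refused whole. The fingers move at their own pace and stop on an object; the grip force is fixed at half the most. Time passes only in rows, so rows that repeat a pose let the fingers close. It gives the time, the measured TCP pose, the force, the opening and the grip force at its end, in the units of the state.
- r.state(): the state, without advancing time (a new reading comes with each control period).
- r.grab_frame(name): name is "scene" or "top" or "wrist"; returns a dict with "pixels" (420x560x3 uint8, red, green, blue), "fx", "fy", "cx", "cy" (pixels), "origin" and "rotation" of the camera in the world. Camera axes: x right, y down, z forward; pixel columns grow to the right and rows downward; lengths in m; the calibration is good to about 2 mm. A picture is of the moment at which its call begins. There is no depth.
- r.job_done(): hands the job in; it is judged then, once.
The state is a dict: "time": time; "joint_positions": joint angles; "dq": joint speeds; "tau": joint torques, N m; "tool_pos": TCP position; "orientation": TCP orientation; "wrist_force": force on the tool from outside, world axes, zero at the start; "torque": the same for the moment, N m; "width": finger opening in m; "grip_force": force on a finger pad.
Only numpy, scipy, OpenCV 4.12 (cv2) and the standard library are available. Lean on these libraries where they do the work, as an engineer would, in place of code of your own. Each camera call takes 0.05 s, during which the arm holds its last target. There are 200 camera calls.

## Working session

There is one attempt and no reset: what is moved stays moved. The work goes in short steps, Python scripts to look and compute and a tool call to move; the robot and the scene stay as the last step left them, time stands still between calls to the robot, and variables do not carry over. Pictures are saved under pics/ and viewed, at most 10 in all, crops included, and the job is handed in when it is done.

Besides the shell and the picture viewer there is one more tool, called after "Emit:" by a JSON object that holds its "op" and its "data". carry_out: Moves the arm, as the interface text tells. Its arguments: {"type":"object","properties":{"series":{"type":"array","items":{"type":"object","properties":{"hand":{"type":"number"},"x":{"type":"number"},"y":{"type":"number"},"z":{"type":"number"},"wx":{"type":"number"},"wy":{"type":"number"},"wz":{"type":"number"}}}}},"required":["series"]}

```bash
ls; mkdir -p pics; cat > h.py <<'E'
import numpy as np, cv2, pickle
from bench import r
def grab(n):
    f=r.grab_frame(n); return f
def save(f,name,crop=None,s=1):
    p=f["pixels"][:,:,::-1]
    if crop: u0,v0,u1,v1=crop; p=p[v0:v1,u0:u1]
    cv2.imwrite("pics/"+name,cv2.resize(p,None,fx=s,fy=s,interpolation=cv2.INTER_CUBIC))
def ray(f,u,v):
    d=np.array(f["rotation"])@np.array([(u-f["cx"])/f["fx"],(v-f["cy"])/f["fy"],1]); return np.array(f["origin"]),d/np.linalg.norm(d)
def plane(f,u,v,z):
    o,d=ray(f,u,v); return o+d*(z-o[2])/d[2]
def tri(fs,px):
    A=np.zeros((3,3));b=np.zeros(3);R=[ray(f,*p) for f,p in zip(fs,px)]
    for o,d in R:
        M=np.eye(3)-np.outer(d,d);A+=M;b+=M@o
    x=np.linalg.solve(A,b); return x,[float(np.linalg.norm((np.eye(3)-np.outer(d,d))@(x-o))) for o,d in R]
def proj(f,X):
    c=np.array(f["rotation"]).T@(np.array(X)-f["origin"]); return f["fx"]*c[0]/c[2]+f["cx"],f["fy"]*c[1]/c[2]+f["cy"]
E
python3 - <<'E'
from h import *
fs={n:grab(n) for n in("scene","top","wrist")}
pickle.dump(fs,open("f0.pkl","wb"))
for n,f in fs.items(): print(n,f["origin"],np.round(f["rotation"],3).tolist(),f["fx"],f["cx"],f["cy"])
a=np.hstack([fs["scene"]["pixels"],fs["top"]["pixels"]])[:,:,::-1]
cv2.imwrite("pics/a.png",fs["scene"]["pixels"][:,:,::-1]);cv2.imwrite("pics/b.png",fs["top"]["pixels"][:,:,::-1])
print(r.state())
E
```

```text
pics
scene [ 0.89337249 -0.27711869  0.75494872] [-0.299, 0.871, 0.369, -0.129] 390.68879794292815 283.1871270609298 209.10174408074363
top [0.43466059 0.07677576 1.18515783] [0.023, -0.699, 0.714, -0.037] 433.26035038936215 276.40616028108684 205.21484150436373
wrist [0.08009901 0.52364701 0.37382636] [0.117, 0.794, 0.591, 0.087] 336.36243934996753 282.3297585282652 207.83133774315218
{'time': 0.15, 'joint_positions': array([ 1.05661959e+00,  3.13309192e-01,  1.49822615e+00, -1.02767014e-06,
        1.33100073e+00, -2.23348780e-01]), 'dq': array([ 0.00023758, -0.00270829, -0.00197182, -0.00031015,  0.00032122,
       -0.00018347]), 'tau': array([ 7.29966741e-04, -4.12372255e+01, -2.59799069e+01, -1.45649019e-04,
        3.20427542e-03, -4.94924609e-05]), 'tool_pos': array([0.15051633, 0.50293822, 0.40428646]), 'orientation': array([-1.69568038e-04,  1.44901916e-01,  9.89445912e-01, -4.40179258e-04]), 'wrist_force': array([ 0.18769964,  1.17800344, -0.07358839]), 'torque': array([ 0.01068043, -0.00059543, -0.00769574]), 'grip_force': 0.0, 'width': 0.08564163572070216}
```

View pics/a.png

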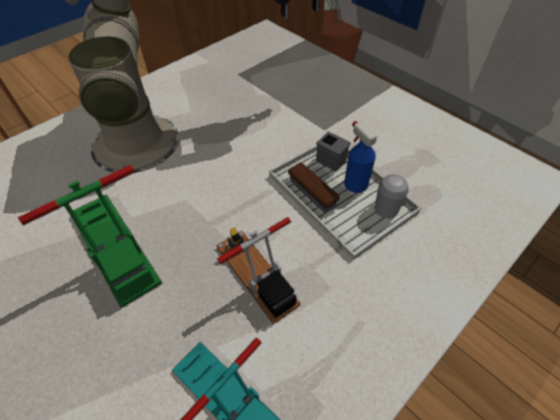

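View pics/b.png

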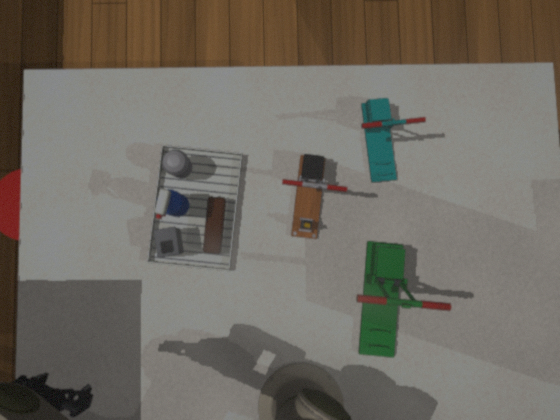

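The scene holds three traps. Top and scene pixels for each:
- Wooden base with black jaw and yellow catch: top (308,195), scene (258,270). This is the one.
- Green look-alike: top (380,300), scene (115,245).
- Turquoise look-alike: top (380,140), scene (230,390).

Next I'll check the choice in one close crop and measure it.

```bash
python3 - <<'E'
from h import *
fs=pickle.load(open("f0.pkl","rb"))
a=fs["scene"]["pixels"][205:325,205:305];b=fs["top"]["pixels"][140:250,270:360]
a=cv2.resize(a,(400,480),interpolation=cv2.INTER_CUBIC);b=cv2.resize(b,(392,480),interpolation=cv2.INTER_CUBIC)
cv2.imwrite("pics/c.png",np.hstack([a,b])[:,:,::-1])
P={}
for n,box in(("scene",(205,205,305,325)),("top",(270,140,360,250))):
    f=fs[n];p=f["pixels"].astype(int);u0,v0,u1,v1=box
    h=cv2.cvtColor(f["pixels"],cv2.COLOR_RGB2HSV)
    m=(((h[...,0]<5)|(h[...,0]>174))&(h[...,1]>170)&(h[...,2]>70)).astype(np.uint8)
    k=np.zeros_like(m);k[v0:v1,u0:u1]=1;m*=k
    nn,l,s,c=cv2.connectedComponentsWithStats(m)
    P[n]=[(c[i],s[i].tolist()) for i in range(1,nn) if s[i,4]>15];print(n,P[n])
    my=((h[...,0]>20)&(h[...,0]<32)&(h[...,1]>150)&(h[...,2]>90)).astype(np.uint8)*k
    nn,l,s,c=cv2.connectedComponentsWithStats(my);print("yellow",[(c[i],s[i,4]) for i in range(1,nn) if s[i,4]>4])
    mo=((h[...,0]>7)&(h[...,0]<18)&(h[...,1]>120)).astype(np.uint8)*k
    vs,us=np.nonzero(mo);print("wood",cv2.minAreaRect(np.c_[us,vs].astype(np.float32)),len(us))
E
```

```text
scene [(array([279.1827957 , 224.75268817]), [269, 218, 21, 14, 93]), (array([229.93939394, 253.68484848]), [218, 245, 24, 18, 165])]
yellow [(array([233.12903226, 231.64516129]), np.int32(31))]
wood ((257.8800354003906, 275.3399963378906), (95.60000610351562, 32.599998474121094), 53.13010025024414) 1191
top []
yellow [(array([306.68421053, 224.68421053]), np.int32(19))]
wood ((307.9864807128906, 196.964111328125), (24.112701416015625, 78.2719497680664), 5.906140327453613) 876
```

View pics/c.png

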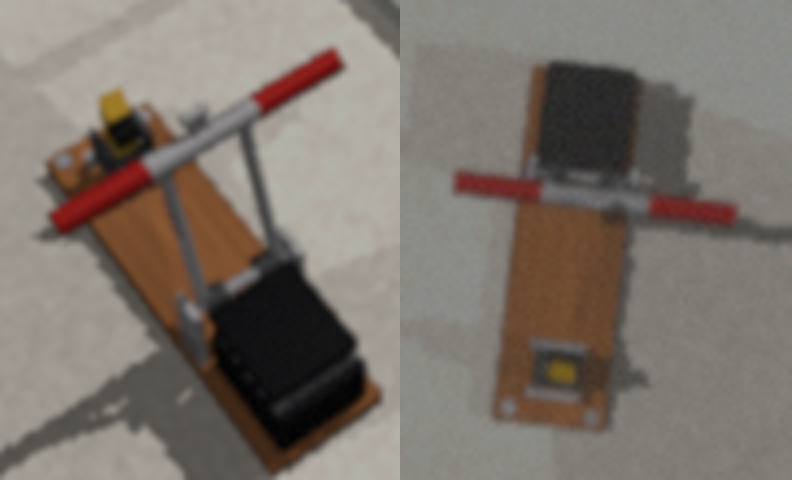

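The crop confirms the choice: a wooden base with black jaw, red grips and yellow catch at about (306,224) in top. The camera rotation turns out to be a quaternion, so I'll fix the helper and triangulate.

```bash
sed -i 's/np.array(f\["rotation"\])/RM(f)/' h.py; cat >> h.py <<'E'
from scipy.spatial.transform import Rotation as Ro
def RM(f): return Ro.from_quat(np.array(f["rotation"]),scalar_first=True).as_matrix()
def redc(f,box,smin=110,amin=15):
    u0,v0,u1,v1=box;h=cv2.cvtColor(f["pixels"],cv2.COLOR_RGB2HSV)
    m=(((h[...,0]<6)|(h[...,0]>172))&(h[...,1]>smin)&(h[...,2]>50)).astype(np.uint8);k=np.zeros_like(m);k[v0:v1,u0:u1]=1
    n,l,s,c=cv2.connectedComponentsWithStats(m*k);return [(c[i],s[i].tolist()) for i in range(1,n) if s[i,4]>=amin]
E
python3 - <<'E'
from h import *
fs=pickle.load(open("f0.pkl","rb"));S,T,W=fs["scene"],fs["top"],fs["wrist"]
for f in(S,T,W):print(np.round(RM(f),3).tolist())
t=redc(T,(275,165,355,205));print(t)
s=redc(S,(205,205,305,265));print(s)
t=sorted(t,key=lambda c:c[0][0]);s=sorted(s,key=lambda c:-c[0][0])
G=[]
for a,b in zip(s,t):
    x,e=tri([S,T],[a[0],b[0]]);print(x,e);G.append(x)
print("grip sep",np.linalg.norm(G[0]-G[1]))
x,e=tri([S,T],[(233.1,231.6),(306.7,224.7)]);print("yellow",x,e)
c=[(497+0,426),(607,430)]
# base corners at catch end (top crop px) z=12mm ; jaw end
for u,v in[(494,420),(606,430),(534,66)]: print(plane(T,270+(u-400)/4.356,140+v/4.364,.012))
E
```

```text
[[0.695, 0.565, -0.445], [0.719, -0.549, 0.426], [-0.003, -0.616, -0.788]]
[[-0.022, -0.996, 0.085], [-1.0, 0.02, -0.022], [0.02, -0.085, -0.996]]
[[0.287, 0.917, 0.275], [0.958, -0.275, -0.083], [-0.0, 0.288, -0.958]]
[(array([292.30263158, 182.38157895]), [283, 180, 19, 6, 76]), (array([336.53571429, 187.70238095]), [328, 185, 19, 6, 84])]
[(array([279.        , 224.83193277]), [269, 218, 21, 15, 119]), (array([229.99470899, 253.47089947]), [218, 244, 25, 19, 189])]
[0.57652397 0.01524047 0.1557119 ] [4.9633415783641136e-05, 4.963341578363579e-05]
[ 0.56139897 -0.09095907  0.15586637] [0.00031810494894321783, 0.000318104948943126]
grip sep 0.10727129136335166
yellow [ 0.47710139 -0.0249719   0.07098389] [0.0009032793209987776, 0.0009032793209987623]
[0.44956781 0.01222125 0.012     ]
[ 0.44188773 -0.0572322   0.012     ]
[ 0.67135746 -0.01854344  0.012     ]
```

The measurements agree with each other. The grips come out at z≈155 mm (153 expected) and 107 mm apart (104 expected). Trap yaw is about -7.5° and the pivot is about (0.5947, -0.0413). I'll move to hover over the left grip, with the tool turned so the fingers close along trap x and the camera is on the outer side.

Emit:
{"op": "carry_out", "data": {"series": [{"hand": 1,"x": -38,"y": -24,"z": 0,"wz": 6.7},{"hand": 1,"x": -76,"y": -48,"z": 0,"wz": 13.4},{"hand": 1,"x": -114,"y": -72,"z": 0,"wz": 20.1},{"hand": 1,"x": -152,"y": -96,"z": 0,"wz": 26.8},{"hand": 1,"x": -190,"y": -120,"z": 0,"wz": 33.5},{"hand": 1,"x": -228,"y": -144,"z": 0,"wz": 40.2},{"hand": 1,"x": -266,"y": -168,"z": 0,"wz": 46.9},{"hand": 1,"x": -304,"y": -192,"z": 0,"wz": 53.6},{"hand": 1,"x": -342,"y": -216,"z": 0,"wz": 60.3},{"hand": 1,"x": -380,"y": -240,"z": 0,"wz": 67},{"hand": 1,"x": -418,"y": -264,"z": 0,"wz": 73.7},{"hand": 1,"x": -456,"y": -284,"z": 0,"wz": 80.8}]}}

```text
validation failed for argument at $.se...
```

```bash
cat >> h.py <<'E'
piv=np.array([.5947,-.0413,.056]);yaw=np.radians(-7.5)
def geo(): 
    X=np.array([np.cos(yaw),np.sin(yaw),0]);Y=np.array([-np.sin(yaw),np.cos(yaw),0]);return X,Y
def grip(phi,y=.06):
    X,Y=geo();a=np.radians(75)-phi
    return piv-X*.1*np.cos(a)+Y*y+np.array([0,0,.1*np.sin(a)])
def toolR(tilt):  # tool x=trap y, tool z down tilted to +x
    X,Y=geo();y=X;x=Y;z=np.cross(x,y);R=np.c_[x,y,z]
    return R@Ro.from_rotvec([-tilt,0,0]).as_matrix()
def delta(p1,R1,p0=None,R0=None):
    if p0 is None:
        s=r.state();p0=s["tool_pos"];R0=Ro.from_quat(s["orientation"],scalar_first=True).as_matrix()
    return np.round(R0.T@(p1-p0)*1000,1),np.round(np.degrees(Ro.from_matrix(R0.T@R1).as_rotvec()),1)
E
python3 - <<'E'
from h import *
s=r.state();print(s["time"],s["tool_pos"],s["wrist_force"])
R=toolR(0);g=grip(0);print(delta(g-R[:,2]*.215,R))
E
```

```text
0.15 [0.15051633 0.50293822 0.40428646] [ 0.18769964  1.17800344 -0.07358839]
(array([-546.5, -338.9,   36.9]), array([-0.1,  0. , 80.8]))
```

Emit:
{"op": "carry_out", "data": {"series": [{"hand": 1,"x": -38,"y": -24,"z": 0,"wx": 0,"wy": 0,"wz": 6.7},{"hand": 1,"x": -76,"y": -48,"z": 0,"wx": 0,"wy": 0,"wz": 13.4},{"hand": 1,"x": -114,"y": -72,"z": 0,"wx": 0,"wy": 0,"wz": 20.1},{"hand": 1,"x": -152,"y": -96,"z": 0,"wx": 0,"wy": 0,"wz": 26.8},{"hand": 1,"x": -190,"y": -120,"z": 0,"wx": 0,"wy": 0,"wz": 33.5},{"hand": 1,"x": -228,"y": -144,"z": 0,"wx": 0,"wy": 0,"wz": 40.2},{"hand": 1,"x": -266,"y": -168,"z": 0,"wx": 0,"wy": 0,"wz": 46.9},{"hand": 1,"x": -304,"y": -192,"z": 0,"wx": 0,"wy": 0,"wz": 53.6},{"hand": 1,"x": -342,"y": -216,"z": 0,"wx": 0,"wy": 0,"wz": 60.3},{"hand": 1,"x": -380,"y": -240,"z": 0,"wx": 0,"wy": 0,"wz": 67},{"hand": 1,"x": -418,"y": -264,"z": 0,"wx": 0,"wy": 0,"wz": 73.7},{"hand": 1,"x": -456,"y": -284,"z": 0,"wx": 0,"wy": 0,"wz": 80.8}]}}

```text
time: 1.35
tool_pos: [0.5069, 0.0983, 0.4046]
orientation: [-0.0, 0.753, 0.658, -0.0]
wrist_force: [0.9, 1.3, 0.1]
width: 0.0856
grip_force: 0.0
```

```bash
python3 - <<'E'
from h import *
s=r.state();print(s["time"],s["tool_pos"],s["wrist_force"])
R=toolR(0);g=grip(0);print(delta(g-R[:,2]*.215,R))
E
```

```text
1.35 [0.50687996 0.09829072 0.40457782] [0.87525422 1.25107944 0.10997344]
(array([-66.5,  79.7,  37. ]), array([-0. ,  0. , -0.3]))
```

Emit:
{"op": "carry_out", "data": {"series": [{"hand": 1,"x": -34,"y": 40,"z": 18,"wx": 0,"wy": 0,"wz": 0},{"hand": 1,"x": -68,"y": 80,"z": 37,"wx": 0,"wy": 0,"wz": 0},{"hand": 1,"x": -68,"y": 80,"z": 37,"wx": 0,"wy": 0,"wz": 0},{"hand": 1,"x": -68,"y": 80,"z": 37,"wx": 0,"wy": 0,"wz": 0}]}}

```text
time: 1.75
tool_pos: [0.577, 0.0212, 0.3663]
orientation: [-0.001, 0.752, 0.659, -0.001]
wrist_force: [-0.3, -0.5, 0.8]
width: 0.0853
grip_force: 0.0
```

```bash
python3 - <<'E'
from h import *
W=grab("wrist");T=grab("top");S=grab("scene");pickle.dump((W,T,S),open("f1.pkl","wb"));save(W,"d.png")
s=r.state();print(s["time"],s["tool_pos"],s["wrist_force"],W["origin"],np.round(RM(W),2).tolist())
R=toolR(0);g=grip(0);print(delta(g-R[:,2]*.215,R)); print(proj(W,grip(0)),proj(W,grip(0,-.052)),proj(W,piv))
print(redc(W,(0,0,560,420),120,100))
E
```

```text
1.9 [0.5758487  0.02350494 0.36845747] [-0.53905569  0.43345037  0.00994739] [0.58638973 0.0936605  0.33598286] [[0.99, -0.13, -0.04], [-0.13, -0.95, -0.28], [-0.0, 0.29, -0.96]]
(array([-1.8,  1.3,  0.9]), array([ 0. , -0. ,  0.1]))
(np.float64(283.25516249063753), np.float64(236.95523110728442)) (np.float64(283.4179660597986), np.float64(390.65625679216646)) (np.float64(311.72353285411054), np.float64(259.17065393613063))
[(array([280.66608084, 246.78207381]), [270, 206, 23, 82, 1707])]
```

View pics/d.png

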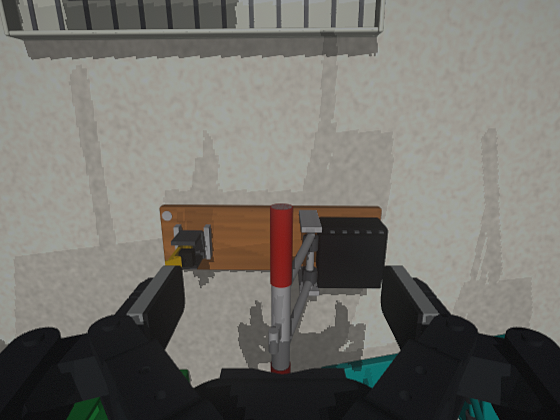

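The wrist view shows the red grip at (281,247), parallel to the image columns, so the yaw is right. The catch is at (185,255) and the wooden base edges run from u=160 to 381. I'll refine the position from these.

```bash
python3 - <<'E'
from h import *
W,T,S=pickle.load(open("f1.pkl","rb"));X,Y=geo()
t=redc(T,(275,165,355,205));s=redc(S,(205,205,305,265));print(t,s)
a=(280.7,246.8)
tl=min(t,key=lambda c:c[0][0])[0];sl=max(s,key=lambda c:c[0][0])[0]
for fs,p in(([W,S],[a,sl]),([W,T],[a,tl]),([W,T,S],[a,tl,sl])):
    x,e=tri(fs,p);d=x-piv;print(x,np.round(e,4),"trap",d@X,d@Y,x[2])
for u,v in((160.5,207),(381,207)):
    x=plane(W,u,v,.012);print("edge",(x-piv)@X,(x-piv)@Y)
E
```

```text
[(array([339.91428571, 188.11428571]), [335, 186, 11, 5, 35])] [(array([279.17355372, 224.7768595 ]), [269, 218, 22, 15, 121]), (array([230.25862069, 253.59195402]), [218, 245, 25, 18, 174])]
[0.57511403 0.01638518 0.15375372] [0.0005 0.0005] trap -0.026947834202081408 0.05463519830565657 0.15375372108169422
[ 0.57616437 -0.13540364 -0.15879118] [0.0279 0.0279] trap -0.006094062126719344 -0.09571795148068457 -0.15879118261173802
[ 0.57324508 -0.0246215   0.16936343] [0.0436 0.0726 0.0341] trap -0.023448355817022155 0.013735383514395638 0.16936342501784715
edge -0.1493225013338045 0.036638850324053424
edge 0.07226847453703111 0.03640212097499554
```

```bash
cat >> h.py <<'E'
_X,_Y=geo(); piv=piv-.001*_X+.0015*_Y
E
python3 - <<'E'
from h import *
s=r.state();print(s["tool_pos"],s["wrist_force"],s["torque"])
R=toolR(0);g=grip(0);print(delta(g-R[:,2]*.155,R))
E
```

```text
[0.5758487  0.02350494 0.36845747] [-0.53905569  0.43345037  0.00994739] [-0.04873028  0.04689177  0.00631231]
(array([-0.3,  0.2, 60.9]), array([ 0. , -0. ,  0.1]))
```

Emit:
{"op": "carry_out", "data": {"series": [{"hand": 1,"x": 0,"y": 0,"z": 20,"wx": 0,"wy": 0,"wz": 0},{"hand": 1,"x": 0,"y": 0,"z": 40,"wx": 0,"wy": 0,"wz": 0},{"hand": 1,"x": 0,"y": 0,"z": 55,"wx": 0,"wy": 0,"wz": 0},{"hand": 1,"x": 0,"y": 0,"z": 61,"wx": 0,"wy": 0,"wz": 0},{"hand": 1,"x": 0,"y": 0,"z": 61,"wx": 0,"wy": 0,"wz": 0},{"hand": -0.5,"x": 0,"y": 0,"z": 61,"wx": 0,"wy": 0,"wz": 0},{"hand": -0.5,"x": 0,"y": 0,"z": 61,"wx": 0,"wy": 0,"wz": 0},{"hand": -0.5,"x": 0,"y": 0,"z": 61,"wx": 0,"wy": 0,"wz": 0},{"hand": -0.5,"x": 0,"y": 0,"z": 61,"wx": 0,"wy": 0,"wz": 0}]}}

```text
time: 2.8
tool_pos: [0.5765, 0.0223, 0.3071]
orientation: [0.0, 0.752, 0.66, 0.0]
wrist_force: [0.1, 0.2, 0.5]
width: 0.0281
grip_force: 0.0
```

```bash
python3 - <<'E'
from h import *
W=grab("wrist");save(W,"e.png")
s=r.state();print(s["time"],s["tool_pos"],s["wrist_force"],s["torque"],s["width"])
R=toolR(0);g=grip(0);print(delta(g-R[:,2]*.155,R)); print(proj(W,grip(0)))
print(redc(W,(0,0,560,420),120,100))
E
```

```text
2.85 [0.57646478 0.02233458 0.30693615] [ 0.39209454  0.22613208 -0.40806811] [ 0.04863869  0.01439377 -0.04275936] 0.02154880378612423
(array([ 0.8, -0.5, -0.7]), array([ 0., -0.,  0.]))
(np.float64(281.24030810763014), np.float64(288.6915090943552))
[(array([280.29851209, 306.18598884]), [265, 247, 32, 115, 3226])]
```

View pics/e.png

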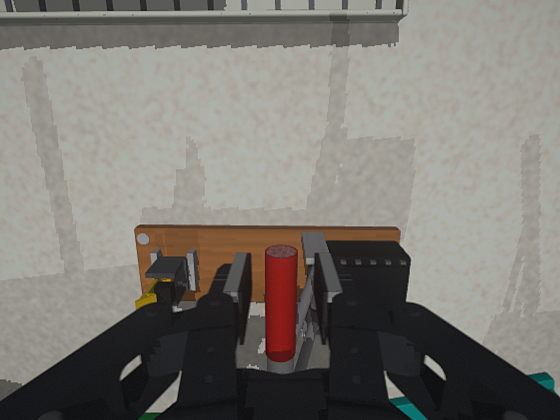

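The red grip at (281,300) is centred between the pads at u≈245 and 318. I'll close on it.

Emit:
{"op": "carry_out", "data": {"series": [{"hand": -1,"x": 0,"y": 0,"z": 0,"wx": 0,"wy": 0,"wz": 0},{"hand": -1,"x": 0,"y": 0,"z": 0,"wx": 0,"wy": 0,"wz": 0},{"hand": -1,"x": 0,"y": 0,"z": 0,"wx": 0,"wy": 0,"wz": 0},{"hand": -1,"x": 0,"y": 0,"z": 0,"wx": 0,"wy": 0,"wz": 0},{"hand": -1,"x": 0,"y": 0,"z": 0,"wx": 0,"wy": 0,"wz": 0}]}}

```text
time: 3.35
tool_pos: [0.5762, 0.0224, 0.3069]
orientation: [-0.001, 0.752, 0.66, -0.0]
wrist_force: [-5.5, 0.5, 5.1]
width: 0.0099
grip_force: 58.5
```

```bash
cat >> h.py <<'E'
def force():
    s=r.state();X,Y=geo();R=Ro.from_quat(s["orientation"],scalar_first=True).as_matrix()
    F=s["wrist_force"];gp=s["tool_pos"]+R[:,2]*.155;d=gp-piv
    M=s["torque"]-np.cross(R[:,2]*.155,F)
    a=np.arctan2(d[2],-(d@X));er=np.array(-X*np.cos(a)+np.array([0,0,np.sin(a)]));et=-X*np.sin(a)-np.array([0,0,np.cos(a)])
    rho=np.hypot(d@X,d[2])
    return dict(t=s["time"],phi=1.309-a,rho=rho*1000,y=d@Y*1000,Fr=F@er,Ft=F@et,Fy=F@Y,Mg=M@Y,Mraw=s["torque"]@Y,tilt=np.degrees(np.arcsin(R[:,2]@X)),w=s["width"]*1000,g=s["grip_force"],F=F)
def pf(): print({k:np.round(v,3).tolist() for k,v in force().items()})
E
python3 - <<'E'
from h import *
pf()
for i in range(3): grab("wrist");pf()
s=r.state();p=s["tool_pos"];R0=Ro.from_quat(s["orientation"],scalar_first=True).as_matrix()
off=p+R0[:,2]*.155-grip(0); print("off",off)
for phi in(0.1,.2,.35,.5,.65,.8,.95,1.1,1.2,1.3,1.4):
    t=np.radians(40)*min(phi/1.3,1.1);R=toolR(t);print(phi,*delta(grip(phi)+off*0-R[:,2]*.155,R,grip(0)-toolR(0)[:,2]*.155,toolR(0)))
E
```

```text
{'t': 3.35, 'phi': 0.002, 'rho': 99.364, 'y': 59.236, 'Fr': 6.373, 'Ft': 3.991, 'Fy': -0.173, 'Mg': 0.07, 'Mraw': 0.925, 'tilt': -0.078, 'w': 9.94, 'g': 58.508, 'F': [-5.488, 0.548, 5.114]}
{'t': 3.4, 'phi': 0.002, 'rho': 99.348, 'y': 59.216, 'Fr': 4.672, 'Ft': 4.231, 'Fy': -0.308, 'Mg': 0.042, 'Mraw': 0.865, 'tilt': -0.081, 'w': 10.194, 'g': 58.508, 'F': [-5.298, 0.387, 3.407]}
{'t': 3.45, 'phi': 0.002, 'rho': 99.352, 'y': 59.193, 'Fr': 6.614, 'Ft': 3.902, 'Fy': -1.194, 'Mg': 0.087, 'Mraw': 0.939, 'tilt': -0.081, 'w': 10.005, 'g': 58.508, 'F': [-5.599, -0.467, 5.369]}
{'t': 3.5, 'phi': 0.002, 'rho': 99.336, 'y': 59.247, 'Fr': 5.804, 'Ft': 3.509, 'Fy': 0.037, 'Mg': 0.124, 'Mraw': 0.885, 'tilt': -0.083, 'w': 10.212, 'g': 58.508, 'F': [-4.854, 0.677, 4.688]}
off [-0.0001227  -0.00074293 -0.00069475]
0.1 [  0.  -17.8   3.3] [-3.1  0.  -0. ]
0.2 [  0.  -35.3   8. ] [-6.2  0.   0. ]
0.35 [  0.  -60.5  17.5] [-10.8  -0.   -0. ]
0.5 [  0.  -84.3  29.8] [-15.4  -0.    0. ]
0.65 [  -0.  -106.2   44.7] [-20.  -0.  -0.]
0.8 [  -0.  -126.    61.9] [-24.6  -0.    0. ]
0.95 [  -0.  -143.4   81.2] [-29.2  -0.    0. ]
1.1 [  -0.  -158.3  102.1] [-33.8  -0.    0. ]
1.2 [   0.  -166.6  116.8] [-36.9   0.    0. ]
1.3 [  -0.  -173.7  132. ] [-40.  -0.   0.]
1.4 [  -0.  -179.6  147.5] [-43.1  -0.    0. ]
```

```bash
cat >> h.py <<'E'
def table(phi0,phis,t0=None,tf=lambda p:np.radians(40)*p/1.3,dr=0):
    R0=toolR(tf(phi0));p0=grip(phi0)-R0[:,2]*.155
    for ph in phis:
        R=toolR(tf(ph));d,w=delta(grip(ph)-R[:,2]*.155,R,p0,R0);print(round(ph,3),d[1:],w[0])
E
python3 - <<'E'
from h import *
table(0,np.arange(1,13)*.05)
E
```

```text
0.05 [-9.   1.5] -1.5
0.1 [-17.8   3.3] -3.1
0.15 [-26.6   5.5] -4.6
0.2 [-35.3   8. ] -6.2
0.25 [-43.8  10.8] -7.7
0.3 [-52.3  14. ] -9.2
0.35 [-60.5  17.5] -10.8
0.4 [-68.6  21.3] -12.3
0.45 [-76.5  25.4] -13.8
0.5 [-84.3  29.8] -15.4
0.55 [-91.8  34.5] -16.9
0.6 [-99.1  39.5] -18.5
```

Emit:
{"op": "carry_out", "data": {"series": [{"hand": -1,"x": 0,"y": -9,"z": 1.5,"wx": -1.5,"wy": 0,"wz": 0},{"hand": -1,"x": 0,"y": -17.8,"z": 3.3,"wx": -3.1,"wy": 0,"wz": 0},{"hand": -1,"x": 0,"y": -26.6,"z": 5.5,"wx": -4.6,"wy": 0,"wz": 0},{"hand": -1,"x": 0,"y": -35.3,"z": 8,"wx": -6.2,"wy": 0,"wz": 0},{"hand": -1,"x": 0,"y": -43.8,"z": 10.8,"wx": -7.7,"wy": 0,"wz": 0},{"hand": -1,"x": 0,"y": -52.3,"z": 14,"wx": -9.2,"wy": 0,"wz": 0},{"hand": -1,"x": 0,"y": -60.5,"z": 17.5,"wx": -10.8,"wy": 0,"wz": 0},{"hand": -1,"x": 0,"y": -60.5,"z": 17.5,"wx": -10.8,"wy": 0,"wz": 0}]}}

```text
time: 4.3
tool_pos: [0.5167, 0.0303, 0.2899]
orientation: [0.073, 0.748, 0.656, 0.064]
wrist_force: [6.6, 1.1, 0.8]
width: 0.0099
grip_force: 60.6
```

```bash
python3 - <<'E'
from h import *
pf()
table(0.35,.35+np.arange(1,13)*.05)
E
```

```text
{'t': 4.3, 'phi': 0.336, 'rho': 98.973, 'y': 59.343, 'Fr': -2.914, 'Ft': -5.694, 'Fy': 1.982, 'Mg': 0.084, 'Mraw': -0.905, 'tilt': 11.129, 'w': 9.854, 'g': 60.633, 'F': [6.55, 1.137, 0.799]}
0.4 [-8.7  2.2] -1.5
0.45 [-17.2   4.8] -3.1
0.5 [-25.6   7.7] -4.6
0.55 [-33.9  10.9] -6.2
0.6 [-42.   14.4] -7.7
0.65 [-50.   18.2] -9.2
0.7 [-57.7  22.4] -10.8
0.75 [-65.3  26.8] -12.3
0.8 [-72.6  31.5] -13.8
0.85 [-79.8  36.4] -15.4
0.9 [-86.7  41.7] -16.9
0.95 [-93.4  47.1] -18.5
```

Emit:
{"op": "carry_out", "data": {"series": [{"hand": -1,"x": 0,"y": -8.7,"z": 2.2,"wx": -1.5,"wy": 0,"wz": 0},{"hand": -1,"x": 0,"y": -17.2,"z": 4.8,"wx": -3.1,"wy": 0,"wz": 0},{"hand": -1,"x": 0,"y": -25.6,"z": 7.7,"wx": -4.6,"wy": 0,"wz": 0},{"hand": -1,"x": 0,"y": -33.9,"z": 10.9,"wx": -6.2,"wy": 0,"wz": 0},{"hand": -1,"x": 0,"y": -42,"z": 14.4,"wx": -7.7,"wy": 0,"wz": 0},{"hand": -1,"x": 0,"y": -50,"z": 18.2,"wx": -9.2,"wy": 0,"wz": 0},{"hand": -1,"x": 0,"y": -57.7,"z": 22.4,"wx": -10.8,"wy": 0,"wz": 0},{"hand": -1,"x": 0,"y": -65.3,"z": 26.8,"wx": -12.3,"wy": 0,"wz": 0},{"hand": -1,"x": 0,"y": -72.6,"z": 31.5,"wx": -13.8,"wy": 0,"wz": 0},{"hand": -1,"x": 0,"y": -79.8,"z": 36.4,"wx": -15.4,"wy": 0,"wz": 0},{"hand": -1,"x": 0,"y": -79.8,"z": 36.4,"wx": -15.4,"wy": 0,"wz": 0}]}}

```text
time: 5.4
tool_pos: [0.4462, 0.0398, 0.2398]
orientation: [0.173, 0.731, 0.642, 0.152]
wrist_force: [-0.8, 6.7, 11.9]
width: 0.0099
grip_force: 63.0
```

```bash
python3 - <<'E'
from h import *
pf()
print(r.state()["joint_positions"])
table(0.85,.85+np.arange(1,13)*.025)
E
```

```text
{'t': 5.4, 'phi': 0.831, 'rho': 98.363, 'y': 59.564, 'Fr': 6.969, 'Ft': -9.764, 'Fy': 6.501, 'Mg': -0.222, 'Mraw': -0.812, 'tilt': 26.634, 'w': 9.9, 'g': 63.007, 'F': [-0.839, 6.668, 11.875]}
[-0.17784671  0.31899888  2.02325631  0.06554422  0.3356159  -0.10427978]
0.875 [-4.   1.6] -0.8
0.9 [-8.   3.2] -1.5
0.925 [-12.    4.9] -2.3
0.95 [-15.9   6.7] -3.1
0.975 [-19.8   8.6] -3.8
1.0 [-23.6  10.5] -4.6
1.025 [-27.4  12.5] -5.4
1.05 [-31.2  14.6] -6.2
1.075 [-34.8  16.7] -6.9
1.1 [-38.5  18.9] -7.7
1.125 [-42.   21.2] -8.5
1.15 [-45.6  23.6] -9.2
```

Joint 5 is getting close to its lower limit, so I'll bring the tilt back down over the rest of the arc. I'll also relax the radial and side strain.

```bash
python3 - <<'E'
from h import *
import h
tf=lambda p:np.radians(26.15-(p-.85)*22)
R0=toolR(tf(.85));p0=grip(.85)-R0[:,2]*.155;X,Y=geo()
for i,ph in enumerate(.85+np.arange(1,11)*.025):
    R=toolR(tf(ph));a=1.309-ph;er=-X*np.cos(a)+np.array([0,0,np.sin(a)])
    d,w=delta(grip(ph)+er*.0001*(i+1)+Y*.00006*(i+1)-R[:,2]*.155,R,p0,R0);print(round(ph,3),d,w[0])
E
```

```text
0.875 [ 0.1 -0.5  1.5] 0.6
0.9 [ 0.1 -1.   3. ] 1.1
0.925 [ 0.2 -1.5  4.6] 1.6
0.95 [ 0.2 -1.9  6.3] 2.2
0.975 [ 0.3 -2.3  8. ] 2.8
1.0 [ 0.4 -2.7  9.8] 3.3
1.025 [ 0.4 -3.  11.7] 3.9
1.05 [ 0.5 -3.2 13.6] 4.4
1.075 [ 0.5 -3.5 15.6] 4.9
1.1 [ 0.6 -3.7 17.6] 5.5
```

Emit:
{"op": "carry_out", "data": {"series": [{"hand": -1,"x": 0.1,"y": -0.5,"z": 1.5,"wx": 0.6,"wy": 0,"wz": 0},{"hand": -1,"x": 0.1,"y": -1,"z": 3,"wx": 1.1,"wy": 0,"wz": 0},{"hand": -1,"x": 0.2,"y": -1.5,"z": 4.6,"wx": 1.6,"wy": 0,"wz": 0},{"hand": -1,"x": 0.2,"y": -1.9,"z": 6.3,"wx": 2.2,"wy": 0,"wz": 0},{"hand": -1,"x": 0.3,"y": -2.3,"z": 8,"wx": 2.8,"wy": 0,"wz": 0},{"hand": -1,"x": 0.4,"y": -2.7,"z": 9.8,"wx": 3.3,"wy": 0,"wz": 0},{"hand": -1,"x": 0.4,"y": -3,"z": 11.7,"wx": 3.9,"wy": 0,"wz": 0},{"hand": -1,"x": 0.5,"y": -3.2,"z": 13.6,"wx": 4.4,"wy": 0,"wz": 0},{"hand": -1,"x": 0.5,"y": -3.5,"z": 15.6,"wx": 4.9,"wy": 0,"wz": 0},{"hand": -1,"x": 0.6,"y": -3.7,"z": 17.6,"wx": 5.5,"wy": 0,"wz": 0},{"hand": -1,"x": 0.6,"y": -3.7,"z": 17.6,"wx": 5.5,"wy": 0,"wz": 0}]}}

```text
time: 6.5
tool_pos: [0.4518, 0.0392, 0.2225]
orientation: [0.138, 0.739, 0.648, 0.121]
wrist_force: [11.2, 0.5, 0.9]
width: 0.0098
grip_force: 65.4
```

```bash
python3 - <<'E'
from h import *
pf();grab("wrist");pf();grab("wrist");pf()
print(r.state()["joint_positions"])
E
```

```text
{'t': 6.5, 'phi': 1.083, 'rho': 97.712, 'y': 59.62, 'Fr': -10.537, 'Ft': -3.329, 'Fy': 1.945, 'Mg': 0.528, 'Mraw': -1.114, 'tilt': 21.158, 'w': 9.756, 'g': 65.367, 'F': [11.175, 0.491, 0.881]}
{'t': 6.55, 'phi': 1.083, 'rho': 97.71, 'y': 59.635, 'Fr': -9.616, 'Ft': -3.666, 'Fy': 2.096, 'Mg': 0.523, 'Mraw': -1.029, 'tilt': 21.163, 'w': 9.788, 'g': 65.429, 'F': [10.379, 0.747, 1.418]}
{'t': 6.6, 'phi': 1.083, 'rho': 97.732, 'y': 59.643, 'Fr': -11.402, 'Ft': -3.567, 'Fy': 2.701, 'Mg': 0.701, 'Mraw': -1.073, 'tilt': 21.162, 'w': 10.026, 'g': 65.435, 'F': [12.162, 1.123, 0.924]}
[-0.17585815  0.36991938  1.9984032   0.04115786  0.40456848 -0.0799369 ]
```

```bash
cat >> h.py <<'E'
def T():
    s=r.state();X,Y=geo();return float((np.cross(s["tool_pos"]-piv,s["wrist_force"])+s["torque"])@Y)
def pT(n=3):
    ts=[T()]
    for i in range(n): grab("wrist");ts.append(T())
    f=force();print("T %.3f sd %.3f"%(np.mean(ts),np.std(ts)),{k:np.round(f[k],4 if k=="phi" else 2).tolist() for k in("t","phi","rho","y","Fr","Ft","Fy","Mg","tilt","w")})
E
python3 - <<'E'
from h import *
pT()
fs=pickle.load(open("f0.pkl","rb"));S,Tp=fs["scene"],fs["top"];X,Y=geo()
for v in(228,229,231.6):
    x,e=tri([S,Tp],[(233.2,v),(306.7,224.7)]);print(v,(x-piv)@X,(x-piv)@Y,x[2],e)
tf=lambda p:np.radians(21.15)
R0=toolR(tf(0));p0=grip(1.1)-R0[:,2]*.155
for ph in np.arange(1.11,1.2,.01):
    a=1.309-ph;er=-X*np.cos(a)+np.array([0,0,np.sin(a)]);d,w=delta(grip(ph)-er*.0006*min(1,(ph-1.1)/.05)-R0[:,2]*.155,R0,p0,R0);print(round(ph,3),d,w[0])
E
```

```text
T 0.806 sd 0.160 {'t': 6.75, 'phi': 1.0833, 'rho': 97.72, 'y': 59.63, 'Fr': -9.85, 'Ft': -2.47, 'Fy': 2.23, 'Mg': 0.42, 'tilt': 21.16, 'w': 9.69}
228 -0.11809898445318723 0.0007169170567145628 0.08257233657481132 [0.0004589314531052064, 0.00045893145310523095]
229 -0.11798174613039643 0.0003617888170835432 0.07936632167466749 [0.0005524934242145124, 0.0005524934242144664]
231.6 -0.11767356676288596 -0.0005710870932273734 0.07094601441297678 [0.0007982475806810395, 0.0007982475806810539]
1.11 [ 0.  -0.4  0.9] 0.0
1.12 [ 0.  -0.9  1.8] 0.0
1.13 [-0.  -1.3  2.7] 0.0
1.14 [ 0.  -1.7  3.6] 0.0
1.15 [ 0.  -2.1  4.6] 0.0
1.16 [ 0.  -2.6  5.4] 0.0
1.17 [ 0.  -3.1  6.3] 0.0
1.18 [ 0.  -3.6  7.2] 0.0
1.19 [-0. -4.  8.] 0.0
```

Emit:
{"op": "carry_out", "data": {"series": [{"hand": -1,"x": 0,"y": -0.4,"z": 0.9,"wx": 0,"wy": 0,"wz": 0},{"hand": -1,"x": 0,"y": -0.9,"z": 1.8,"wx": 0,"wy": 0,"wz": 0},{"hand": -1,"x": 0,"y": -1.3,"z": 2.7,"wx": 0,"wy": 0,"wz": 0},{"hand": -1,"x": 0,"y": -1.7,"z": 3.6,"wx": 0,"wy": 0,"wz": 0},{"hand": -1,"x": 0,"y": -2.1,"z": 4.6,"wx": 0,"wy": 0,"wz": 0},{"hand": -1,"x": 0,"y": -2.6,"z": 5.4,"wx": 0,"wy": 0,"wz": 0},{"hand": -1,"x": 0,"y": -3.1,"z": 6.3,"wx": 0,"wy": 0,"wz": 0},{"hand": -1,"x": 0,"y": -3.1,"z": 6.3,"wx": 0,"wy": 0,"wz": 0}]}}

```text
time: 7.55
tool_pos: [0.4506, 0.0394, 0.2153]
orientation: [0.137, 0.739, 0.648, 0.121]
wrist_force: [3.4, 1.6, 5.7]
width: 0.0103
grip_force: 66.3
```

```bash
python3 - <<'E'
from h import *
pT(6); W=grab("wrist"); save(W,"f.png")
E
```

```text
T 0.803 sd 0.127 {'t': 7.85, 'phi': 1.1579, 'rho': 97.82, 'y': 59.73, 'Fr': -2.83, 'Ft': -6.95, 'Fy': 1.41, 'Mg': 0.34, 'tilt': 21.06, 'w': 9.8}
```

View pics/f.png

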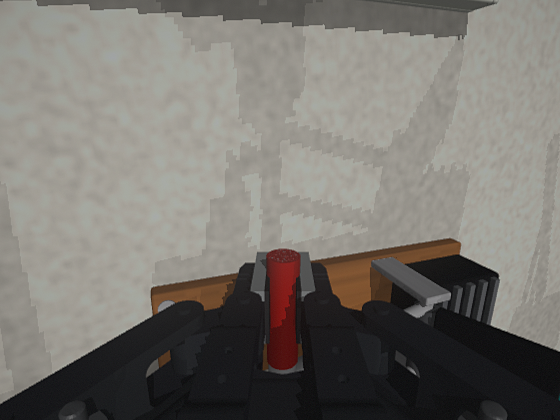

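The red grip is held between the pads at (284,310). The spring torque is 0.80 Nm, as expected. From here I'll creep down and watch the torque about the hinge.

Emit:
{"op": "carry_out", "data": {"series": [{"hand": -1,"x": 0,"y": -0.4,"z": 0.9,"wx": 0,"wy": 0,"wz": 0},{"hand": -1,"x": 0,"y": -0.8,"z": 1.8,"wx": 0,"wy": 0,"wz": 0},{"hand": -1,"x": 0,"y": -1.2,"z": 2.7,"wx": 0,"wy": 0,"wz": 0},{"hand": -1,"x": 0,"y": -1.2,"z": 2.7,"wx": 0,"wy": 0,"wz": 0}]}}

```text
time: 8.3
tool_pos: [0.4502, 0.0395, 0.2124]
orientation: [0.137, 0.739, 0.648, 0.12]
wrist_force: [1.1, 1.6, 8.5]
width: 0.0102
grip_force: 66.6
```

```bash
python3 -c "
from h import *
pT(6)"
```

```text
T 0.874 sd 0.074 {'t': 8.6, 'phi': 1.1886, 'rho': 97.87, 'y': 59.77, 'Fr': 0.66, 'Ft': -8.55, 'Fy': 2.46, 'Mg': 0.05, 'tilt': 21.03, 'w': 9.96}
```

Emit:
{"op": "carry_out", "data": {"series": [{"hand": -1,"x": 0,"y": -0.2,"z": 0.5,"wx": 0,"wy": 0,"wz": 0},{"hand": -1,"x": 0,"y": -0.4,"z": 0.9,"wx": 0,"wy": 0,"wz": 0},{"hand": -1,"x": 0,"y": -0.7,"z": 1.4,"wx": 0,"wy": 0,"wz": 0},{"hand": -1,"x": 0,"y": -0.7,"z": 1.4,"wx": 0,"wy": 0,"wz": 0}]}}

```text
time: 9.0
tool_pos: [0.45, 0.0395, 0.211]
orientation: [0.137, 0.739, 0.648, 0.12]
wrist_force: [-0.8, 2.7, 10.2]
width: 0.0102
grip_force: 67.0
```

```bash
python3 -c "
from h import *
pT(6)"
```

```text
T 0.934 sd 0.066 {'t': 9.3, 'phi': 1.2033, 'rho': 97.89, 'y': 59.78, 'Fr': 2.14, 'Ft': -10.71, 'Fy': 2.35, 'Mg': -0.05, 'tilt': 21.04, 'w': 9.89}
```

Emit:
{"op": "carry_out", "data": {"series": [{"hand": -1,"x": 0,"y": -0.2,"z": 0.5,"wx": 0,"wy": 0,"wz": 0},{"hand": -1,"x": 0,"y": -0.4,"z": 0.9,"wx": 0,"wy": 0,"wz": 0},{"hand": -1,"x": 0,"y": -0.6,"z": 1.4,"wx": 0,"wy": 0,"wz": 0},{"hand": -1,"x": 0,"y": -0.6,"z": 1.4,"wx": 0,"wy": 0,"wz": 0}]}}

```text
time: 9.7
tool_pos: [0.4499, 0.0396, 0.2096]
orientation: [0.137, 0.739, 0.648, 0.12]
wrist_force: [-3.0, 1.6, 13.5]
width: 0.0097
grip_force: 67.2
```

```bash
python3 -c "
from h import *
pT(6)"
```

```text
T 1.035 sd 0.075 {'t': 10.0, 'phi': 1.218, 'rho': 97.89, 'y': 59.81, 'Fr': 5.41, 'Ft': -12.89, 'Fy': 1.71, 'Mg': -0.32, 'tilt': 21.04, 'w': 10.55}
```

Emit:
{"op": "carry_out", "data": {"series": [{"hand": -1,"x": 0,"y": -0.3,"z": 0.5,"wx": 0,"wy": 0,"wz": 0},{"hand": -1,"x": 0,"y": -0.6,"z": 0.9,"wx": 0,"wy": 0,"wz": 0},{"hand": -1,"x": 0,"y": -0.9,"z": 1.3,"wx": 0,"wy": 0,"wz": 0},{"hand": -1,"x": 0,"y": -0.9,"z": 1.3,"wx": 0,"wy": 0,"wz": 0}]}}

```text
time: 10.4
tool_pos: [0.4496, 0.0396, 0.2081]
orientation: [0.137, 0.739, 0.648, 0.121]
wrist_force: [-2.6, 1.9, 12.9]
width: 0.01
grip_force: 67.2
```

```bash
python3 -c "
from h import *
pT(6)"
```

```text
T 1.013 sd 0.089 {'t': 10.7, 'phi': 1.2326, 'rho': 97.96, 'y': 59.8, 'Fr': 4.39, 'Ft': -12.96, 'Fy': 1.28, 'Mg': -0.38, 'tilt': 21.07, 'w': 10.17}
```

Emit:
{"op": "carry_out", "data": {"series": [{"hand": -1,"x": 0,"y": -0.3,"z": 0.5,"wx": 0,"wy": 0,"wz": 0},{"hand": -1,"x": 0,"y": -0.6,"z": 0.9,"wx": 0,"wy": 0,"wz": 0},{"hand": -1,"x": 0,"y": -0.8,"z": 1.3,"wx": 0,"wy": 0,"wz": 0},{"hand": -1,"x": 0,"y": -0.8,"z": 1.3,"wx": 0,"wy": 0,"wz": 0}]}}

```text
time: 11.1
tool_pos: [0.4494, 0.0397, 0.2066]
orientation: [0.138, 0.739, 0.648, 0.121]
wrist_force: [-3.1, 2.9, 13.2]
width: 0.01
grip_force: 67.1
```

```bash
python3 -c "
from h import *
pT(6)"
```

```text
T 0.939 sd 0.068 {'t': 11.4, 'phi': 1.2475, 'rho': 98.04, 'y': 59.81, 'Fr': 3.74, 'Ft': -13.86, 'Fy': 1.97, 'Mg': -0.41, 'tilt': 21.09, 'w': 9.98}
```

Emit:
{"op": "carry_out", "data": {"series": [{"hand": -1,"x": 0,"y": -0.3,"z": 0.5,"wx": 0,"wy": 0,"wz": 0},{"hand": -1,"x": 0,"y": -0.6,"z": 0.9,"wx": 0,"wy": 0,"wz": 0},{"hand": -1,"x": 0,"y": -0.8,"z": 1.3,"wx": 0,"wy": 0,"wz": 0},{"hand": -1,"x": 0,"y": -0.8,"z": 1.3,"wx": 0,"wy": 0,"wz": 0}]}}

```text
time: 11.8
tool_pos: [0.4494, 0.0395, 0.2047]
orientation: [0.137, 0.739, 0.648, 0.121]
wrist_force: [7.1, 1.0, 3.7]
width: 0.0098
grip_force: 67.3
```

```bash
python3 -c "
from h import *
pT(6)"
```

```text
T 0.928 sd 0.093 {'t': 12.1, 'phi': 1.2675, 'rho': 98.0, 'y': 59.67, 'Fr': -6.6, 'Ft': -3.7, 'Fy': 1.93, 'Mg': 0.52, 'tilt': 21.06, 'w': 9.65}
```

Emit:
{"op": "carry_out", "data": {"series": [{"hand": -1,"x": 0,"y": -0.2,"z": 0.5,"wx": 0,"wy": 0,"wz": 0},{"hand": -1,"x": 0,"y": -0.4,"z": 0.9,"wx": 0,"wy": 0,"wz": 0},{"hand": -1,"x": 0,"y": -0.6,"z": 1.3,"wx": 0,"wy": 0,"wz": 0},{"hand": -1,"x": 0,"y": -0.6,"z": 1.3,"wx": 0,"wy": 0,"wz": 0}]}}

```text
time: 12.5
tool_pos: [0.4493, 0.0395, 0.2033]
orientation: [0.137, 0.739, 0.648, 0.121]
wrist_force: [6.0, 1.8, 4.1]
width: 0.0096
grip_force: 67.4
```

```bash
python3 -c "
from h import *
pT(6)"
```

```text
T 0.872 sd 0.124 {'t': 12.8, 'phi': 1.2822, 'rho': 98.06, 'y': 59.68, 'Fr': -5.44, 'Ft': -4.33, 'Fy': 1.4, 'Mg': 0.42, 'tilt': 21.06, 'w': 9.95}
```

Emit:
{"op": "carry_out", "data": {"series": [{"hand": -1,"x": 0,"y": -0.2,"z": 0.5,"wx": 0,"wy": 0,"wz": 0},{"hand": -1,"x": 0,"y": -0.4,"z": 0.9,"wx": 0,"wy": 0,"wz": 0},{"hand": -1,"x": 0,"y": -0.6,"z": 1.3,"wx": 0,"wy": 0,"wz": 0},{"hand": -1,"x": 0,"y": -0.6,"z": 1.3,"wx": 0,"wy": 0,"wz": 0}]}}

```text
time: 13.2
tool_pos: [0.4492, 0.0396, 0.2019]
orientation: [0.137, 0.739, 0.648, 0.121]
wrist_force: [5.5, 1.3, 4.4]
width: 0.0098
grip_force: 67.5
```

```bash
python3 -c "
from h import *
pT(8)"
```

```text
T 0.839 sd 0.046 {'t': 13.6, 'phi': 1.2961, 'rho': 98.09, 'y': 59.66, 'Fr': -4.76, 'Ft': -4.67, 'Fy': 2.04, 'Mg': 0.31, 'tilt': 21.07, 'w': 10.07}
```

Emit:
{"op": "carry_out", "data": {"series": [{"hand": -1,"x": 0,"y": -0.2,"z": 0.5,"wx": 0,"wy": 0,"wz": 0},{"hand": -1,"x": 0,"y": -0.4,"z": 0.9,"wx": 0,"wy": 0,"wz": 0},{"hand": -1,"x": 0,"y": -0.6,"z": 1.3,"wx": 0,"wy": 0,"wz": 0},{"hand": -1,"x": 0,"y": -0.6,"z": 1.3,"wx": 0,"wy": 0,"wz": 0}]}}

```text
time: 14.0
tool_pos: [0.4491, 0.0396, 0.2006]
orientation: [0.138, 0.739, 0.648, 0.121]
wrist_force: [3.7, 1.3, 7.3]
width: 0.0101
grip_force: 67.8
```

```bash
python3 -c "
from h import *
pT(6);f=grab('scene');save(f,'g.png',(205,195,315,315),5)"
```

```text
T 1.007 sd 0.087 {'t': 14.3, 'phi': 1.3089, 'rho': 98.14, 'y': 59.69, 'Fr': -3.83, 'Ft': -6.63, 'Fy': 1.97, 'Mg': 0.35, 'tilt': 21.09, 'w': 10.04}
```

View pics/g.png

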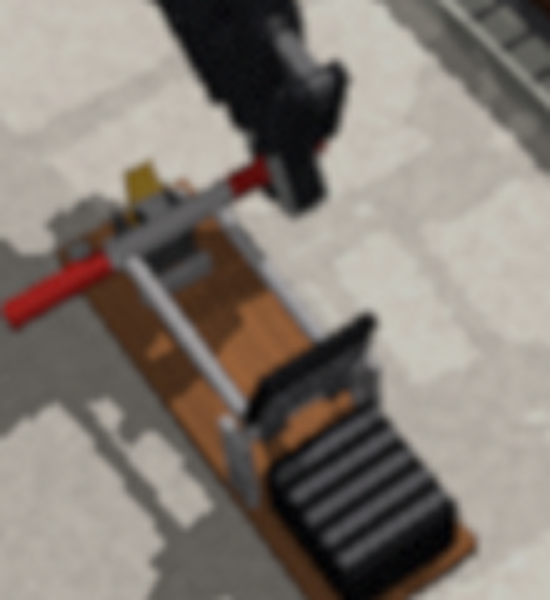

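Emit:
{"op": "carry_out", "data": {"series": [{"hand": -1,"x": 0,"y": -0.2,"z": 0.4,"wx": 0,"wy": 0,"wz": 0},{"hand": -1,"x": 0,"y": -0.3,"z": 0.7,"wx": 0,"wy": 0,"wz": 0},{"hand": -1,"x": 0,"y": -0.3,"z": 0.7,"wx": 0,"wy": 0,"wz": 0}]}}

```text
time: 14.65
tool_pos: [0.4491, 0.0396, 0.2]
orientation: [0.138, 0.739, 0.648, 0.121]
wrist_force: [2.8, 1.9, 8.9]
width: 0.0098
grip_force: 68.2
```

```bash
python3 -c "
from h import *
pT(8);S=grab('scene');X,Y=geo()
for c in redc(S,(195,225,240,275),110,40):
    o,d=ray(S,*c[0]);t=((piv-Y*.052-o)@Y)/(d@Y);x=o+d*t-piv;print(c,x@X,x[2],1.309-np.arctan2(x[2],-(x@X)))"
```

```text
T 1.294 sd 0.100 {'t': 15.05, 'phi': 1.3145, 'rho': 98.13, 'y': 59.69, 'Fr': -1.96, 'Ft': -9.53, 'Fy': 1.91, 'Mg': 0.3, 'tilt': 21.11, 'w': 10.35}
(array([216.10416667, 252.27777778]), [205, 245, 23, 16, 144]) -0.10948528247730176 -0.008112434806305253 1.3829609648566439
```

The torque now climbs 0.5 Nm per mm, which is the rubber stop, pressed about 1 mm. The catch has therefore clicked over. Now I'll ease up.

Emit:
{"op": "carry_out", "data": {"series": [{"hand": -1,"x": 0,"y": 0.1,"z": -0.2,"wx": 0,"wy": 0,"wz": 0},{"hand": -1,"x": 0,"y": 0.2,"z": -0.5,"wx": 0,"wy": 0,"wz": 0},{"hand": -1,"x": 0,"y": 0.3,"z": -0.8,"wx": 0,"wy": 0,"wz": 0},{"hand": -1,"x": 0,"y": 0.4,"z": -1,"wx": 0,"wy": 0,"wz": 0},{"hand": -1,"x": 0,"y": 0.4,"z": -1,"wx": 0,"wy": 0,"wz": 0}]}}

```text
time: 15.6
tool_pos: [0.4491, 0.0396, 0.2009]
orientation: [0.138, 0.739, 0.648, 0.121]
wrist_force: [4.3, 2.1, 7.6]
width: 0.0096
grip_force: 67.6
```

```bash
python3 -c "
from h import *
pT(8)"
```

```text
T 0.924 sd 0.095 {'t': 16.0, 'phi': 1.3057, 'rho': 98.12, 'y': 59.69, 'Fr': -3.51, 'Ft': -6.4, 'Fy': 2.64, 'Mg': 0.26, 'tilt': 21.09, 'w': 9.78}
```

Emit:
{"op": "carry_out", "data": {"series": [{"hand": -1,"x": 0,"y": 0.1,"z": -0.3,"wx": 0,"wy": 0,"wz": 0},{"hand": -1,"x": 0,"y": 0.2,"z": -0.5,"wx": 0,"wy": 0,"wz": 0},{"hand": -1,"x": 0,"y": 0.3,"z": -0.7,"wx": 0,"wy": 0,"wz": 0},{"hand": -1,"x": 0,"y": 0.3,"z": -0.7,"wx": 0,"wy": 0,"wz": 0}]}}

```text
time: 16.4
tool_pos: [0.4491, 0.0396, 0.2016]
orientation: [0.138, 0.739, 0.648, 0.121]
wrist_force: [5.0, 2.2, 4.2]
width: 0.01
grip_force: 67.5
```

```bash
python3 -c "
from h import *
pT(8)"
```

```text
T 0.859 sd 0.108 {'t': 16.8, 'phi': 1.2992, 'rho': 98.13, 'y': 59.68, 'Fr': -5.25, 'Ft': -6.36, 'Fy': 1.76, 'Mg': 0.45, 'tilt': 21.08, 'w': 10.13}
```

Emit:
{"op": "carry_out", "data": {"series": [{"hand": -1,"x": 0,"y": 0.1,"z": -0.2,"wx": 0,"wy": 0,"wz": 0},{"hand": -1,"x": 0,"y": 0.2,"z": -0.4,"wx": 0,"wy": 0,"wz": 0},{"hand": -1,"x": 0,"y": 0.2,"z": -0.4,"wx": 0,"wy": 0,"wz": 0}]}}

```text
time: 17.1
tool_pos: [0.4492, 0.0396, 0.202]
orientation: [0.138, 0.739, 0.648, 0.121]
wrist_force: [6.8, 2.1, 4.6]
width: 0.0099
grip_force: 67.5
```

```bash
python3 -c "
from h import *
pT(8)"
```

```text
T 0.892 sd 0.093 {'t': 17.5, 'phi': 1.295, 'rho': 98.1, 'y': 59.67, 'Fr': -5.65, 'Ft': -4.49, 'Fy': 1.13, 'Mg': 0.4, 'tilt': 21.08, 'w': 10.06}
```

Emit:
{"op": "carry_out", "data": {"series": [{"hand": -1,"x": 0,"y": 0.1,"z": -0.2,"wx": 0,"wy": 0,"wz": 0},{"hand": -1,"x": 0,"y": 0.2,"z": -0.4,"wx": 0,"wy": 0,"wz": 0},{"hand": -1,"x": 0,"y": 0.2,"z": -0.4,"wx": 0,"wy": 0,"wz": 0}]}}

```text
time: 17.8
tool_pos: [0.4492, 0.0396, 0.2023]
orientation: [0.137, 0.739, 0.648, 0.121]
wrist_force: [7.2, 0.7, 2.2]
width: 0.0099
grip_force: 67.1
```

```bash
python3 -c "
from h import *
pT(8)"
```

```text
T 0.618 sd 0.108 {'t': 18.2, 'phi': 1.2922, 'rho': 98.12, 'y': 59.67, 'Fr': -5.68, 'Ft': -3.12, 'Fy': 1.89, 'Mg': 0.32, 'tilt': 21.06, 'w': 9.94}
```

The torque is dropping from 0.89 to 0.62, so the catch is taking the load: it is hooked. I'll continue in small steps until the torque is near zero.

Emit:
{"op": "carry_out", "data": {"series": [{"hand": -1,"x": 0,"y": 0.1,"z": -0.2,"wx": 0,"wy": 0,"wz": 0},{"hand": -1,"x": 0,"y": 0.1,"z": -0.4,"wx": 0,"wy": 0,"wz": 0},{"hand": -1,"x": 0,"y": 0.1,"z": -0.4,"wx": 0,"wy": 0,"wz": 0}]}}

```text
time: 18.5
tool_pos: [0.4492, 0.0395, 0.2026]
orientation: [0.137, 0.739, 0.648, 0.12]
wrist_force: [9.4, 1.8, -0.3]
width: 0.0098
grip_force: 66.8
```

```bash
python3 -c "
from h import *
pT(10)"
```

```text
T 0.407 sd 0.103 {'t': 19.0, 'phi': 1.2893, 'rho': 98.13, 'y': 59.66, 'Fr': -7.7, 'Ft': -0.51, 'Fy': 1.98, 'Mg': 0.36, 'tilt': 21.06, 'w': 9.87}
```

Emit:
{"op": "carry_out", "data": {"series": [{"hand": -1,"x": 0,"y": 0.2,"z": 0,"wx": 0,"wy": 0,"wz": 0},{"hand": -1,"x": 0,"y": 0.4,"z": -0.1,"wx": 0,"wy": 0,"wz": 0},{"hand": -1,"x": 0,"y": 0.5,"z": -0.1,"wx": 0,"wy": 0,"wz": 0},{"hand": -1,"x": 0,"y": 0.5,"z": -0.1,"wx": 0,"wy": 0,"wz": 0}]}}

```text
time: 19.4
tool_pos: [0.4494, 0.0395, 0.2027]
orientation: [0.137, 0.739, 0.648, 0.12]
wrist_force: [6.6, 1.1, -1.0]
width: 0.0101
grip_force: 67.0
```

```bash
python3 -c "
from h import *
pT(10)"
```

```text
T 0.330 sd 0.106 {'t': 19.9, 'phi': 1.2891, 'rho': 98.11, 'y': 59.67, 'Fr': -6.17, 'Ft': 0.47, 'Fy': 1.91, 'Mg': 0.24, 'tilt': 20.99, 'w': 10.21}
```

Emit:
{"op": "carry_out", "data": {"series": [{"hand": -1,"x": 0,"y": 0.2,"z": 0,"wx": 0,"wy": 0,"wz": 0},{"hand": -1,"x": 0,"y": 0.4,"z": -0.1,"wx": 0,"wy": 0,"wz": 0},{"hand": -1,"x": 0,"y": 0.6,"z": -0.1,"wx": 0,"wy": 0,"wz": 0},{"hand": -1,"x": 0,"y": 0.6,"z": -0.1,"wx": 0,"wy": 0,"wz": 0}]}}

```text
time: 20.3
tool_pos: [0.4496, 0.0395, 0.2028]
orientation: [0.136, 0.739, 0.648, 0.12]
wrist_force: [5.2, 0.8, -0.6]
width: 0.0103
grip_force: 67.0
```

```bash
python3 -c "
from h import *
pT(10)"
```

```text
T 0.336 sd 0.110 {'t': 20.8, 'phi': 1.2892, 'rho': 98.11, 'y': 59.68, 'Fr': -5.44, 'Ft': 0.77, 'Fy': 2.91, 'Mg': 0.32, 'tilt': 20.91, 'w': 10.03}
```

Emit:
{"op": "carry_out", "data": {"series": [{"hand": -1,"x": 0,"y": 0.1,"z": -0.2,"wx": 0,"wy": 0,"wz": 0},{"hand": -1,"x": 0,"y": 0.3,"z": -0.3,"wx": 0,"wy": 0,"wz": 0},{"hand": -1,"x": 0,"y": 0.3,"z": -0.4,"wx": 0,"wy": 0,"wz": 0},{"hand": -1,"x": 0,"y": 0.3,"z": -0.4,"wx": 0,"wy": 0,"wz": 0}]}}

```text
time: 21.2
tool_pos: [0.4496, 0.0395, 0.203]
orientation: [0.136, 0.739, 0.648, 0.12]
wrist_force: [6.2, 0.8, -2.5]
width: 0.0098
grip_force: 66.7
```

```bash
python3 -c "
from h import *
pT(10)"
```

```text
T 0.156 sd 0.086 {'t': 21.7, 'phi': 1.2865, 'rho': 98.11, 'y': 59.69, 'Fr': -6.34, 'Ft': 2.65, 'Fy': 1.49, 'Mg': 0.39, 'tilt': 20.89, 'w': 9.99}
```

The catch now carries nearly all the load. I'll let go.

Emit:
{"op": "carry_out", "data": {"series": [{"hand": -0.5,"x": 0,"y": 0,"z": 0,"wx": 0,"wy": 0,"wz": 0},{"hand": -0.3,"x": 0,"y": 0,"z": 0,"wx": 0,"wy": 0,"wz": 0},{"hand": -0.1,"x": 0,"y": 0,"z": 0,"wx": 0,"wy": 0,"wz": 0},{"hand": 0,"x": 0,"y": 0,"z": 0,"wx": 0,"wy": 0,"wz": 0},{"hand": 0,"x": 0,"y": 0,"z": 0,"wx": 0,"wy": 0,"wz": 0},{"hand": 0,"x": 0,"y": 0,"z": 0,"wx": 0,"wy": 0,"wz": 0}]}}

```text
time: 22.3
tool_pos: [0.4488, 0.0396, 0.2027]
orientation: [0.135, 0.739, 0.649, 0.118]
wrist_force: [0.2, 0.2, 0.1]
width: 0.0425
grip_force: 0.0
```

```bash
python3 -c "
from h import *
pT(4);W=grab('wrist');save(W,'h.png')"
```

```text
T 0.146 sd 0.092 {'t': 22.5, 'phi': 1.2921, 'rho': 99.4, 'y': 59.74, 'Fr': 0.58, 'Ft': 0.0, 'Fy': -0.89, 'Mg': 0.07, 'tilt': 20.7, 'w': 42.58}
```

View pics/h.png

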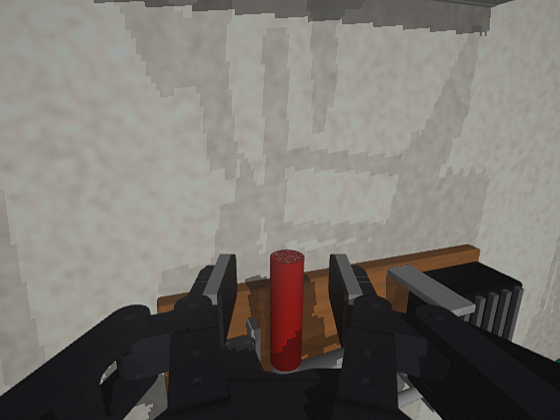

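The lever stayed put. The grip at (286,310) stands free between the pads at u≈230 and 342, and the wrist force is zero. I'll back straight out along the fingers.

Emit:
{"op": "carry_out", "data": {"series": [{"hand": 0,"x": 0,"y": 0,"z": -8,"wx": 0,"wy": 0,"wz": 0},{"hand": 0,"x": 0,"y": 0,"z": -20,"wx": 0,"wy": 0,"wz": 0},{"hand": 0,"x": 0,"y": 0,"z": -35,"wx": 0,"wy": 0,"wz": 0},{"hand": 0,"x": 0,"y": 0,"z": -50,"wx": 0,"wy": 0,"wz": 0},{"hand": 0,"x": 0,"y": 0,"z": -70,"wx": 0,"wy": 0,"wz": 0},{"hand": 0,"x": 0,"y": 0,"z": -90,"wx": 0,"wy": 0,"wz": 0},{"hand": 0,"x": 0,"y": 0,"z": -105,"wx": 0,"wy": 0,"wz": 0},{"hand": 0,"x": 0,"y": 0,"z": -110,"wx": 0,"wy": 0,"wz": 0},{"hand": 0,"x": 0,"y": 0,"z": -110,"wx": 0,"wy": 0,"wz": 0}]}}

```text
time: 23.45
tool_pos: [0.4101, 0.0447, 0.3061]
orientation: [0.136, 0.739, 0.649, 0.119]
wrist_force: [0.3, 0.4, -0.0]
width: 0.0429
grip_force: 0.0
```

```bash
python3 -c "
from h import *
pf();S=grab('scene');save(S,'i.png',(185,180,325,320),4)"
```

```text
{'t': 23.45, 'phi': 0.659, 'rho': 173.703, 'y': 59.733, 'Fr': -0.258, 'Ft': -0.138, 'Fy': 0.414, 'Mg': 0.194, 'Mraw': 0.155, 'tilt': 20.779, 'w': 42.931, 'g': 0.0, 'F': [0.34, 0.373, -0.047]}
```

View pics/i.png

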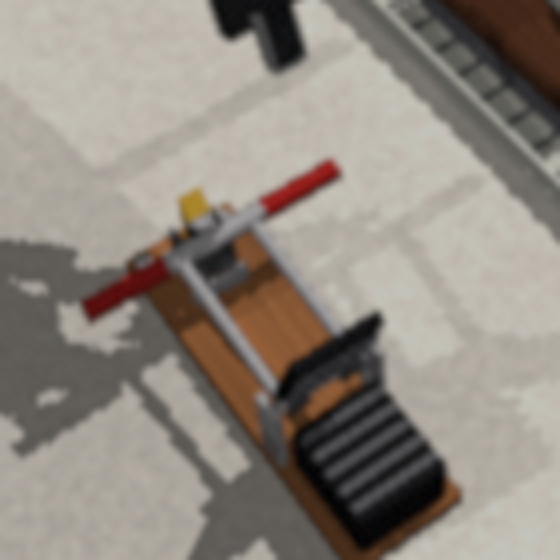

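The trap is set. The lever is hooked with the bar level at crop (210,240), under the yellow catch at (193,207). The jaw stands up and the gripper is well clear, so I'll hand the job in.

```bash
python3 -c "
from h import *
print(r.job_done())"
```

```text
the job is handed in; nothing more can be done
None
```

The rat trap is set and handed in at about 23.5 s: the lever is hooked under the yellow catch and was eased up until the catch carried nearly all its load, the rubber stop was pressed only about 1 mm, the gripper is clear, and the arm touched neither the tray nor the look-alikes; no verdict came back.

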